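# Make up two cooking kits from the spice stock

### The arm

A 6-joint arm with a two-finger parallel gripper is mounted at the origin on the work surface. World frame = base frame: x ahead of the robot, y to its left, z up, the work surface at z = 0. Lengths are in mm, angles in rad, forces in N, time in s.
With the tool pointing down it reaches from about 300 to 775 mm from the base axis. Payload 14.6 kg.
Tool frame: the origin (TCP) lies between the finger pads; the fingertips stand manip.tip_reach ahead of it and the grasp point (between the pads) lies 5 mm behind it (manip.tip_reach is the distance from the TCP to the fingertips, in mm); z points along the fingers, y is the line along which they close (so a half turn about z gives the same grasp; the last joint's range is limited). The gripper opens to 94 mm and grips with 3 to 60 N. Pads are 16 mm wide; open, the fingers measure 119 mm over their backs; the gripper's body (75 mm by 177 mm) begins 78 mm behind the grasp point.
Start: joints at [-1.299, 0.3, 1.521, -0, 1.321, -0.067], TCP at [182.788, -518.727, 219.446] pointing down, gripper open.
Joint ranges: [-3.03, 3.03], [-0.79, 2.21], [0.23, 2.52], [-1.04, 4.18], [0, 3.07], [-2.55, 2.55]. Speed limits (rad/s): [2.22, 2.22, 2.57, 3.14, 3.14, 3.14].

### API

Orientations are given as [roll, pitch, yaw] about the fixed x, y, z axes, in that order (R = Rz(yaw) Ry(pitch) Rx(roll)).
In Python, from cell import manip gives the robot as it stands. The module is installed in compiled form; this text tells all that it offers.
- The arm moves only by the shell command python3 -m creep 'ROWS' [FORCE]. ROWS is JSON, a list of rows, each a list of 3 entries, a list of its own where there are three numbers: the opening, from -1 (shut) to 1 (fully open), then the shift along the tool's x, y, z in cm, then the turn about the tool's z in units of 5 degrees (1.0 is 5 degrees). In form: [[grip, [tx, ty, tz], roll], ...]. A call has 1 to 12 rows; each row is the pose to reach, as a shift and turn from the pose commanded when the call began, along the tool's axes at that moment; what a row does not reach only later rows make up. A row lasts 1/10 s, in which the tool goes at most 50 mm and 8.59 degrees, less where a joint would pass 70% of its speed; a pose out of reach is approached as far as the arm can. A call with a gripper value outside its range is refused whole. The fingers move at their own pace and stop on an object; FORCE is the grip in N (left out, the last holds). Time passes only in rows, so rows that repeat a pose let the fingers close. It gives the time, the measured TCP pose, the force, the opening and the grip force at its end, in the units of the state.
- manip.read_state(): the state, without advancing time (a new reading comes with each control period).
- manip.camera(name): name is "side" or "top" or "wrist"; returns the picture (400x640x3 uint8, red, green, blue); there is no depth.
- manip.camera_params(name): a dict with "fovy" (degrees; the focal length in pixels is half the picture's height over the tangent of half this angle, whatever the lens; pixels are square), "cx", "cy" (the principal point, pixels), "k1" (the pictures are not rectified: a ray, as slopes to the right and down, at radius r is drawn at 1 + k1 r^2 times it, then the intrinsics apply), "origin" and "attitude" of the camera in the world. Camera axes: x right, y down, z forward; pixel columns grow to the right and rows downward; lengths in mm; the calibration is good to about 2 mm. A picture is of the moment at which its call begins: read the wrist's pose just before it. camera_params takes no time and is no camera call; for the wrist camera it gives the pose at the moment of the call.
- manip.sign_off(): hands the job in; it is judged then, once.
The state is a dict: "clock": time; "joints": joint angles; "qd": joint speeds; "effort": joint torques, N m; "eef_pos": TCP position; "eef_rot": TCP orientation; "wrist_force": force on the tool from outside, world axes, zero at the start; "moment": the same for the moment, N m; "finger_gap": finger opening in mm; "finger_force": force on a finger pad.
Only numpy, scipy, OpenCV 4.12 (cv2) and the standard library are available. Lean on these libraries where they do the work, as an engineer would, in place of code of your own. Each camera call takes 0.05 s, during which the arm holds its last target. There are 200 camera calls.

### The job

Make up the two cooking kits: the red-lidded jar and the black pepper mill stand in the two square bays of the pale blue caddy, and the steel grater plate slides down edgewise into the white guides at the end of that caddy until it is fully home; the green-lidded and yellow-lidded jars stand in the two bays of the pine caddy. Set the jars and the mill down upright rather than dropping them, and leave the white-lidded jar where it stands.

Things in the scene. Friction and masses are not known exactly. Their poses are not given: they have to be found in the camera images.
- red_jar: upright round spice jar with a red lid, 44 mm diameter, 90 mm high, about 0.14 kg, the spice inside red-brown; origin: centre of its underside, z up its axis
- green_jar: upright round spice jar with a green lid, 44 mm diameter, 90 mm high, about 0.14 kg, the spice inside olive green; origin: centre of its underside, z up its axis
- yellow_jar: upright round spice jar with a yellow lid, 44 mm diameter, 90 mm high, about 0.14 kg, the spice inside ochre; origin: centre of its underside, z up its axis
- white_jar: upright round spice jar with a white lid, 44 mm diameter, 90 mm high, about 0.14 kg, the spice inside brown; origin: centre of its underside, z up its axis; not part of either kit
- mill: upright black pepper mill, a round cylinder 48 mm diameter, 110 mm high, about 0.20 kg, with a steel band under its head; origin: centre of its underside, z up its axis
- grater_plate: plate standing on edge: flat steel blade 70 mm wide (x), 5 mm thick (y), 86 mm high, with an orange grip on top, 50 mm long (x), 14 mm thick (y), from 85 to 111 mm above the lower edge; 0.10 kg; origin: middle of the lower edge, z up. Fits either way round. Starts in the stand, lower edge 4 mm above the worktop
- stand: fixed wooden block 100 mm (x) by 50 mm (y) by 34 mm high; the grater plate starts in the slot along its middle (76 x 7.5 mm, 30 mm deep) and must be lifted straight out; origin: centre of its underside
- blue_caddy: pale blue open tray fixed to the worktop, 84 mm (x) by 270 mm (y), walls 22 mm high, floor 6 mm thick; origin: centre of its underside, z up. Two bays 74 x 74 mm, centres at x = 0, y = -93 mm and y = -15 mm, parted by ribs 16 mm high; its +y end holds the guides
- guides: two white uprights facing each other across x in the blue caddy; origin: midway between them on the caddy floor, 6 mm above the worktop; axes as the caddy. The plate stands between them, width along x. Channels 8 mm wide in y, 74 mm apart in x, 42 mm tall, then lips flaring to a mouth about 20 mm (y) by 84 mm (x), 54 mm above the floor. Seated, the plate's edge is on the floor
- pine_caddy: pale pine open tray fixed to the worktop, 84 mm (x) by 162 mm (y), walls 22 mm high, floor 6 mm thick; origin: centre of its underside, z up. Two bays 74 mm (x) by 74.5 mm (y), centres at x = 0, y = -39.5 mm and +39.5 mm, parted by a rib 16 mm high
There are look-alikes about, which are no part of the job. What is shaped like the white_jar but pink or purple is not meant. Leave any purple look-alike of the mill alone.

How it is judged:
By the outcome, as a careful person would: the job done as asked, in the order asked, and still so for the second after the job is handed in, with the robot touching nothing.
It also fails if it takes over 128 s, if anything falls off the work surface, if the arm or the gripper's body presses on something with over 40 N, if the wrist force passes 120 N, or if a joint passes its speed limit or range.

## Working session

There is one attempt and no reset: what is moved stays moved. The work goes in short steps, Python scripts to look and compute and a shell command to move; the robot and the scene stay as the last step left them, time stands still between calls to the robot, and variables do not carry over. Pictures are saved under pics/ and viewed, at most 17 in all, crops included, and the job is handed in when it is done.

```bash
mkdir -p pics; ls
python3 - <<'E'
from cell import manip
import cv2
for n in("top","side"):
    im=manip.camera(n); cv2.imwrite(f"pics/{n}0.png",im[:,:,::-1]); p=manip.camera_params(n); print(n,p)
print(manip.camera_params("wrist"), manip.tip_reach, manip.read_state())
E
```

```text
pics
top {'fovy': 47.8917580094546, 'cx': 330.4777325659557, 'cy': 200.27924579672904, 'k1': -0.06853838541028236, 'origin': array([ 349.15042815,   23.32219755, 1097.89745363]), 'attitude': array([-3.06278643, -0.0134561 , -1.57148703])}
side {'fovy': 51.92139926874347, 'cx': 317.981411718979, 'cy': 203.39130640132962, 'k1': 0.03709420225169392, 'origin': array([ 99.01558107, 701.45109875, 858.57541648]), 'attitude': array([-2.36553638e+00,  2.00612557e-03, -2.72424816e+00])}
{'fovy': 71.8662522706484, 'cx': 316.8150004364807, 'cy': 196.98097558751618, 'k1': -0.013679247404674888, 'origin': array([ 250.82367567, -495.74011049,  384.05158023]), 'attitude': array([ 2.89054647e+00, -5.51858672e-05, -1.23149354e+00])} 14.0 {'clock': 0.1, 'joints': array([-1.29857177e+00,  3.00418758e-01,  1.52146918e+00, -1.40524801e-05,
        1.32070585e+00, -6.65956445e-02]), 'qd': array([-0.00213359, -0.00076019,  0.00112209, -0.00033143,  0.0019313 ,
       -0.00057642]), 'effort': array([ 1.47387691e-03, -5.32644582e+01, -3.53285086e+01,  7.09062768e-02,
        2.34920578e-02, -9.23024822e-05]), 'eef_pos': array([ 182.74748982, -518.53639788,  218.96237303]), 'eef_rot': array([-3.14059283e+00, -5.30403586e-05,  3.38823655e-01]), 'wrist_force': array([-0.07588232, -1.37181224, -0.42476015]), 'moment': array([0.01716542, 0.01240367, 0.00478841]), 'finger_force': 0.0, 'finger_gap': 93.98179078438821}
```

View pics/top0.png

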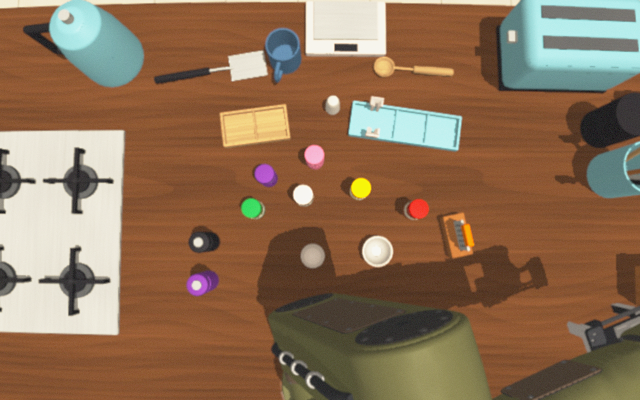

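View pics/side0.png

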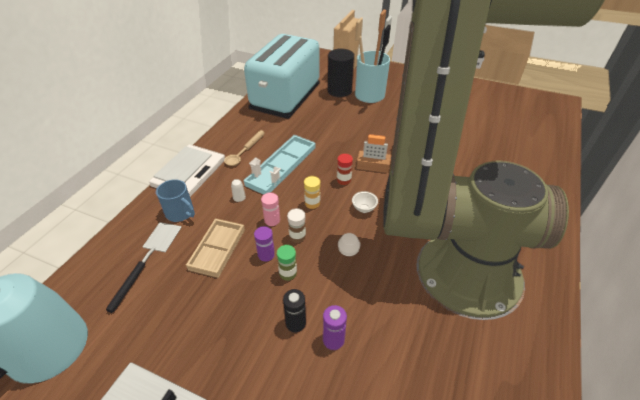

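```bash
cat > h.py <<'E'
import numpy as np, cv2
from scipy.spatial.transform import Rotation as Rn
from cell import manip
def ray(p,uv):
    f=200/np.tan(np.radians(p["fovy"])/2); d=(np.array(uv,float)-[p["cx"],p["cy"]])/f
    s=d.copy()
    for _ in range(10): s=d/(1+p["k1"]*(s@s))
    return Rn.from_euler("xyz",p["attitude"]).apply([s[0],s[1],1])
def hit(p,uv,z):
    r=ray(p,uv); o=np.array(p["origin"]); return (o+r*(z-o[2])/r[2])[:2]
def blobs(im,lo,hi,amin=40,win=None):
    hsv=cv2.cvtColor(im,cv2.COLOR_RGB2HSV); m=cv2.inRange(hsv,np.array(lo),np.array(hi))
    if win: w=np.zeros_like(m); a,b,c,d=win; w[b:d,a:c]=m[b:d,a:c]; m=w
    n,l,s,c=cv2.connectedComponentsWithStats(m)
    return sorted([(int(s[i,4]),c[i],(l==i).astype(np.uint8)) for i in range(1,n) if s[i,4]>=amin],key=lambda t:-t[0])
def go(x,y,z,yaw=None):
    """shift (cm, tool axes) and roll units from the present pose to world x,y,z,yaw"""
    s=manip.read_state(); R=Rn.from_euler("xyz",s["eef_rot"])
    t=R.inv().apply(np.array([x,y,z])-s["eef_pos"])/10; cur=s["eef_rot"][2]
    dy=0 if yaw is None else (yaw-cur+np.pi/2)%np.pi-np.pi/2
    print("shift",t.round(2),"roll",round(-np.degrees(dy)/5,2),"j6",s["joints"][5].round(2),"yaw",cur.round(3),"at",s["eef_pos"].round(1),"t",round(s["clock"],1))
E
python3 - <<'E'
from h import *
im=cv2.cvtColor(cv2.imread("pics/top0.png"),cv2.COLOR_BGR2RGB); p=manip.camera_params("top")
def rep(n,lo,hi,z,win,amin=30):
    for a,c,m in blobs(im,lo,hi,amin,win)[:3]:
        (ex,ey),r=cv2.minEnclosingCircle(cv2.findNonZero(m)); 
        print(n,a,c.round(1),"enc",round(ex,1),round(ey,1),round(r,1),"->",hit(p,c,z).round(1))
rep("red",(0,180,100),(6,255,255),90,(390,180,450,230))
rep("green",(50,120,60),(80,255,255),90,(220,180,290,230))
rep("yellow",(24,150,120),(34,255,255),90,(330,160,390,210))
rep("white",(0,0,200),(179,60,255),90,(280,175,325,215))
rep("mill",(0,0,0),(179,255,70),110,(180,225,222,255))
rep("millcap",(0,0,140),(179,70,255),110,(180,225,222,255),8)
rep("grip",(5,200,200),(20,255,255),115,(430,200,490,260),10)
for n,lo,hi,win in(("blue",(80,40,120),(100,255,255),(340,90,470,160)),("pine",(12,60,150),(26,170,255),(210,95,300,155))):
    b=blobs(im,lo,hi,300,win)[0]; q=cv2.minAreaRect(cv2.findNonZero(b[2])); bx=cv2.boxPoints(q)
    w=np.array([hit(p,c,20) for c in bx]); print(n,b[0],bx.round(0).tolist(),w.round(1).tolist(),"c",w.mean(0).round(1),"sides",np.linalg.norm(w[1]-w[0]).round(0),np.linalg.norm(w[2]-w[1]).round(0))
cv2.imwrite("pics/c0.png",cv2.resize(cv2.cvtColor(im[90:300,180:490],cv2.COLOR_RGB2BGR),None,fx=2.55,fy=2.55,interpolation=cv2.INTER_CUBIC))
E
```

```text
red 329 [418.1 208.4] enc 417.9 208.6 10.4 -> [ 410.4 -187.8]
green 317 [250.9 207.5] enc 251.0 207.5 10.3 -> [412.4 188.2]
yellow 304 [360.7 187.6] enc 360.7 187.5 9.8 -> [457.5 -58.4]
white 302 [302.7 194.3] enc 302.5 194.2 9.9 -> [442.1  72.1]
mill 339 [205.5 240.8] enc 203.7 241.5 14.7 -> [338.  283.7]
millcap 80 [197.7 241.8] enc 197.8 241.9 5.0 -> [335.9 301. ]
grip 137 [468.2 234.5] enc 468.0 235.0 11.7 -> [ 351.4 -293.1]
blue 3670 [[347.0, 135.0], [352.0, 100.0], [462.0, 116.0], [457.0, 151.0]] [[593.2, -32.5], [680.7, -45.2], [643.4, -316.1], [555.7, -301.0]] c [ 618.2 -173.7] sides 88.0 273.0
pine 2502 [[218.0, 112.0], [286.0, 102.0], [291.0, 139.0], [223.0, 148.0]] [[651.6, 284.8], [675.0, 117.5], [584.6, 104.5], [561.5, 270.3]] c [618.1 194.3] sides 169.0 91.0
```

View pics/c0.png

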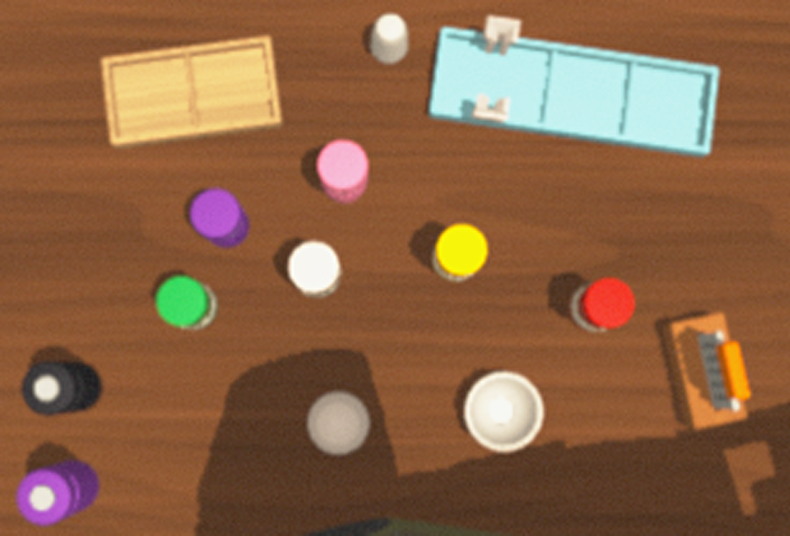

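Candidates in the top view: red jar (418,208), with no other red thing nearby; mill (198,242) black vs purple look-alike (197,284); green (251,208), yellow (361,188), white (303,194), vs pink (314,155) and purple (265,174) jars; orange grip of plate at (468,235). The crop confirms the choices.

```bash
python3 -c "
from h import *
go(410,-188,190,1.433)"
```

```text
shift [ 32.42 -23.62   2.92] roll -12.54 j6 -0.07 yaw 0.339 at [ 182.7 -518.5  219. ] t 0.1
```

```bash
python3 -m creep '[[1,[8,-6,1],-3],[1,[16,-12,2],-6],[1,[24,-18,2.9],-9],[1,[32.4,-23.6,2.9],-12.5],[1,[32.4,-23.6,2.9],-12.5],[1,[32.4,-23.6,2.9],-12.5],[1,[32.4,-23.6,2.9],-12.5],[1,[32.4,-23.6,2.9],-12.5],[1,[32.4,-23.6,2.9],-12.5],[1,[32.4,-23.6,2.9],-12.5]]' 15
cat > look.py <<'E'
import sys
from h import *
p=manip.camera_params("wrist"); im=manip.camera("wrist"); cv2.imwrite(sys.argv[1],im[:,:,::-1])
np.save("wp.npy",p,allow_pickle=True)
s=manip.read_state(); print(s["eef_pos"].round(1),s["eef_rot"].round(3),s["clock"])
E
python3 look.py pics/w1.png
```

```text
clock: 1.1
eef_pos: [410.2, -187.7, 190.2]
eef_rot: [-3.141, -0.0, 1.432]
wrist_force: [0.2, 0.1, 0.1]
finger_gap: 94.0
finger_force: 0.0
[ 409.7 -188.6  190.3] [-3.141  0.     1.43 ] 1.15
```

View pics/w1.png

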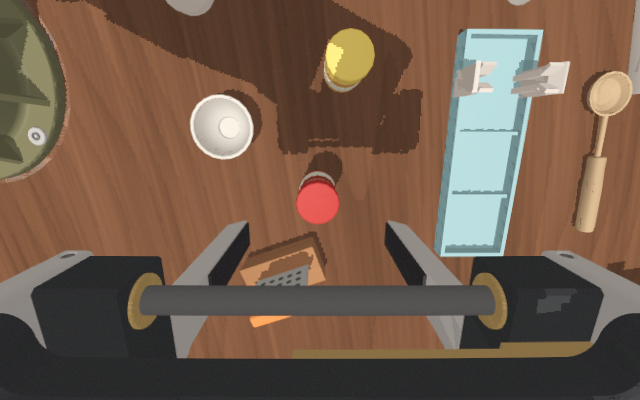

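Wrist view: red lid (318,202) ahead of the fingers' midline, blue caddy right with guides at (475,77) and (542,77), stand at (283,270), yellow (350,55).

Run:
```python
from h import *
p=np.load("wp.npy",allow_pickle=True).item(); im=cv2.imread("pics/w1.png")[:,:,::-1].copy()
for n,lo,hi,z,w in(("red",(0,150,80),(8,255,255),90,(270,150,370,240)),("yel",(22,100,80),(34,255,255),90,(300,20,390,100)),("grip",(8,180,150),(20,255,255),115,(230,300,320,340))):
    for a,c,m in blobs(im,lo,hi,40,w)[:1]: print(n,a,c.round(1),hit(p,c,z).round(1))
b=blobs(im,(80,30,90),(100,255,255),300,(420,20,560,262))[0][2]; q=cv2.approxPolyDP(cv2.convexHull(cv2.findNonZero(b)),6,True)[:,0]
for c in q: print(c,hit(p,c,22).round(1))
go(410,-188,60,1.433)
```

```text
red 1612 [317.5 200.9] [ 411.1 -189.1]
yel 2151 [349.1  55.9] [456.8 -61.9]
[542  30] [678.1 -49.7]
[502 256] [ 640.9 -316.3]
[440 255] [ 558.9 -303.2]
[434 243] [ 551.5 -284.9]
[458  35] [586.3 -42.8]
shift [ 0.06  0.03 13.03] roll -0.04 j6 -0.37 yaw 1.43 at [ 409.7 -188.6  190.3] t 1.1
```

```bash
python3 -m creep '[[0.5,[0,0.1,5],0],[0.5,[0,0.1,10],0],[0.5,[0,0.1,13],0],[0.5,[0,0.1,13],0],[-1,[0,0.1,13],0],[-1,[0,0.1,13],0],[-1,[0,0.1,13],0],[-1,[0,0.1,13],0],[-1,[0,0.1,13],0],[-1,[0,0.1,13],0]]' 15; python3 -c "
from h import *
go(410,-188,130); go(605.5,-267.5,150,1.433)"
```

```text
clock: 2.15
eef_pos: [411.2, -188.9, 61.5]
eef_rot: [3.14, 0.001, 1.43]
wrist_force: [-3.7, -0.1, 8.7]
finger_gap: 43.6
finger_force: 15.0
shift [ 0.07 -0.13 -6.85] roll -0.0 j6 -0.37 yaw 1.43 at [ 411.2 -188.9   61.5] t 2.1
shift [-5.06 20.35 -8.82] roll -0.04 j6 -0.37 yaw 1.43 at [ 411.2 -188.9   61.5] t 2.1
```

```bash
python3 -m creep '[[-1,[0,0,-4],0],[-1,[0,0,-8.8],0],[-1,[-1.3,5,-8.8],0],[-1,[-2.5,10,-8.8],0],[-1,[-3.7,15,-8.8],0],[-1,[-5,20,-8.8],0],[-1,[-5.1,20.4,-8.8],0],[-1,[-5.1,20.4,-8.8],0],[-1,[-5.1,20.4,-5],0],[-1,[-5.1,20.4,-3],0],[-1,[-5.1,20.4,-3],0],[-1,[-5.1,20.4,-3],0]]'; python3 look.py pics/w2.png
```

```text
clock: 3.35
eef_pos: [605.5, -267.7, 91.8]
eef_rot: [3.141, 0.0, 1.43]
wrist_force: [0.3, -0.0, -1.1]
finger_gap: 43.8
finger_force: 15.0
[ 606.  -268.    92.5] [3.139e+00 1.000e-03 1.430e+00] 3.4
```

View pics/w2.png

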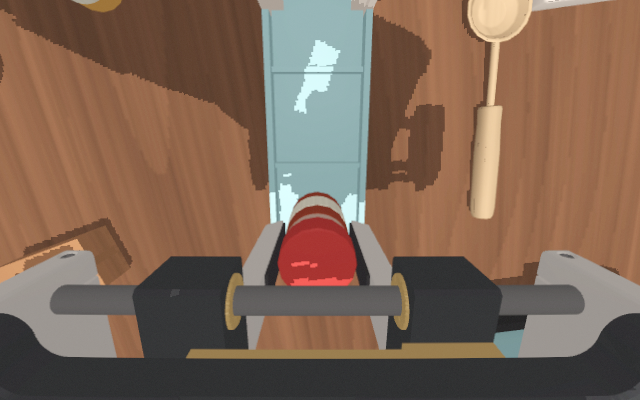

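Jar hangs centred across the caddy (walls at columns 270 and 366, ribs at rows 162 and 72). Checking the along-caddy position from the ribs.

Run:
```python
from h import *
p=np.load("wp.npy",allow_pickle=True).item()
for n,uv,z in(("rib1",(319,162),19),("rib2",(319,72),19),("wallL",(270,162),22),("wallR",(366,162),22),("wl2",(266,40),22),("wr2",(371,40),22)): print(n,hit(p,uv,z).round(1))
```

```text
rib1 [ 613.7 -227.6]
rib2 [ 623.7 -156.3]
wallL [ 572.4 -221.4]
wallR [ 653.4 -232.9]
wl2 [ 586.4 -128.4]
wr2 [ 666.4 -139.7]
```

```bash
python3 -m creep '[[-1,[0,0,1.2],0],[-1,[0,0,1.8],0],[-1,[0,0,2.1],0],[-1,[0,0,2.2],0],[-1,[0,0,2.3],0],[-1,[0,0,2.4],0],[-1,[0,0,2.4],0],[-1,[0,0,2.4],0]]'
```

```text
clock: 4.2
eef_pos: [605.8, -267.9, 67.6]
eef_rot: [3.141, 0.0, 1.43]
wrist_force: [-4.7, 1.8, 7.9]
finger_gap: 43.9
finger_force: 15.0
```

```bash
python3 -m creep '[[0.1,[0,0,0],0],[0.3,[0,0,0],0],[0.4,[0,0,0],0],[0.4,[0,0,-4],0],[0.4,[0,0,-9],0],[0.4,[0,0,-12.5],0],[0.4,[0,0,-12.5],0],[0.4,[0,0,-12.5],0]]'; python3 -c "
from h import *
go(336,301,190,2.3)"
python3 - <<'E'
from h import *
im=manip.camera("side"); cv2.imwrite("pics/s1.png",im[:,:,::-1]); p=manip.camera_params("side")
# black mill head and cap in the side view
for a,c,m in blobs(im,(0,0,0),(179,255,60),100,(270,280,318,335))[:1]: 
    x,y,w,h=cv2.boundingRect(cv2.findNonZero(m)); print(x,y,w,h)
for z in(0,22,110): print(z,hit(p,(294,298),z).round(1))
E
```

```text
clock: 5.0
eef_pos: [605.8, -267.8, 191.6]
eef_rot: [3.141, 0.0, 1.43]
wrist_force: [0.2, -0.6, -0.5]
finger_gap: 65.7
finger_force: 0.0
shift [ 52.52 -34.71   0.12] roll -9.97 j6 -0.33 yaw 1.43 at [ 605.8 -267.8  191.6] t 5.0
283 289 23 44
0 [366.3 243.9]
22 [359.5 255.6]
110 [332.1 302.5]
```

```bash
python3 -m creep '[[0.6,[4,-2.7,0],-1],[0.6,[8,-5.4,0],-2],[0.6,[12,-8,0],-3],[0.6,[16,-10.7,0],-4],[0.6,[20,-13.4,0],-5],[0.6,[24,-16,0],-6],[0.6,[28,-18.7,0],-7],[0.6,[32,-21.4,0],-8],[0.6,[36,-24,0],-9],[0.6,[40,-26.7,0],-10],[0.6,[44,-29,0],-10],[0.6,[48,-32,0],-10]]'; python3 -c "
from h import *
go(335,301,190,2.3)"
```

```text
clock: 6.25
eef_pos: [355.1, 253.7, 190.2]
eef_rot: [-3.14, -0.0, 2.302]
wrist_force: [0.8, 0.4, -0.1]
finger_gap: 75.3
finger_force: 0.0
shift [4.86 1.67 0.02] roll 0.02 j6 -0.19 yaw 2.302 at [355.1 253.7 190.2] t 6.2
```

```bash
python3 -m creep '[[0.6,[3,1,0],0],[0.6,[4.9,1.7,0],0],[0.6,[4.9,1.7,0],0],[0.6,[4.9,1.7,0],0]]'; python3 look.py pics/w3.png
```

```text
clock: 6.65
eef_pos: [336.0, 299.8, 190.4]
eef_rot: [-3.139, -0.0, 2.303]
wrist_force: [-0.0, 0.3, 0.7]
finger_gap: 75.3
finger_force: 0.0
[336.4 299.5 190.6] [-3.14   0.     2.302] 6.7
```

View pics/w3.png

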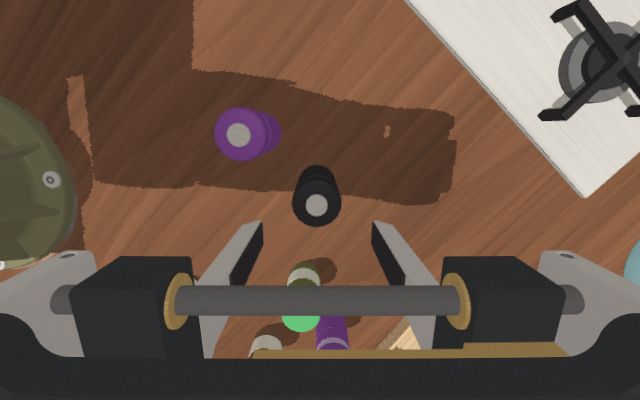

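Black mill's cap at (316,205), between the fingers' planes; purple look-alike at (239,134), clear of the fingers. Descend and grip.

Run:
```python
from h import *
p=np.load("wp.npy",allow_pickle=True).item()
print(hit(p,(316.5,205),110).round(1)); x,y=hit(p,(316.5,205),110); go(x,y,65)
```

```text
[335.2 299.3]
shift [ 0.06 -0.08 12.56] roll -0.0 j6 -0.09 yaw 2.302 at [336.4 299.5 190.6] t 6.7
```

```bash
python3 -m creep '[[0.6,[0,0,5],0],[0.6,[0,-0.1,10],0],[0.6,[0,-0.1,12.5],0],[0.6,[0,-0.1,12.5],0],[-1,[0,-0.1,12.5],0],[-1,[0,-0.1,12.5],0],[-1,[0,-0.1,12.5],0],[-1,[0,-0.1,12.5],0],[-1,[0,-0.1,12.5],0],[-1,[0,-0.1,8],0],[-1,[0,-0.1,3],0],[-1,[0,-0.1,3],0]]' 18; python3 -c "
from h import *
go(618,-191,160,1.43)"
```

```text
clock: 7.9
eef_pos: [337.5, 301.1, 167.3]
eef_rot: [3.132, 0.001, 2.302]
wrist_force: [-0.7, 0.4, -1.7]
finger_gap: 47.9
finger_force: 18.0
shift [-55.36 -12.02   0.66] roll 10.0 j6 -0.08 yaw 2.302 at [337.5 301.1 167.3] t 7.9
```

```bash
python3 -m creep '[[-1,[-2,-0.5,-2],1],[-1,[-6,-1.3,-2],2],[-1,[-10,-2.2,-2],3],[-1,[-14,-3,-2],4],[-1,[-18,-3.9,-2],5],[-1,[-22,-4.8,-2],6],[-1,[-26,-5.6,-2],7],[-1,[-30,-6.5,-2],8],[-1,[-34,-7.4,-2],9],[-1,[-38,-8.3,-2],10],[-1,[-42,-9.1,-2],10],[-1,[-46,-10,-2],10]]'; python3 -c "
from h import *
go(618,-191,120,1.43)"
```

```text
clock: 9.1
eef_pos: [568.9, -111.1, 180.7]
eef_rot: [-3.141, -0.0, 1.429]
wrist_force: [0.1, 0.8, -2.0]
finger_gap: 47.3
finger_force: 18.0
shift [-7.22  5.99  6.06] roll -0.01 j6 -0.11 yaw 1.429 at [ 568.9 -111.1  180.7] t 9.1
```

```bash
python3 -m creep '[[-1,[-3.6,3,0],0],[-1,[-7.2,6,1],0],[-1,[-7.2,6,4],0],[-1,[-7.2,6,7],0],[-1,[-7.2,6,8],0],[-1,[-7.2,6,8],0],[-1,[-7.2,6,8],0]]'; python3 look.py pics/w4.png
```

```text
clock: 9.8
eef_pos: [618.3, -189.2, 102.8]
eef_rot: [3.14, 0.0, 1.43]
wrist_force: [-0.0, 0.0, -1.2]
finger_gap: 47.7
finger_force: 18.0
[ 618.4 -189.2  103.2] [3.139e+00 1.000e-03 1.430e+00] 9.85
```

View pics/w4.png

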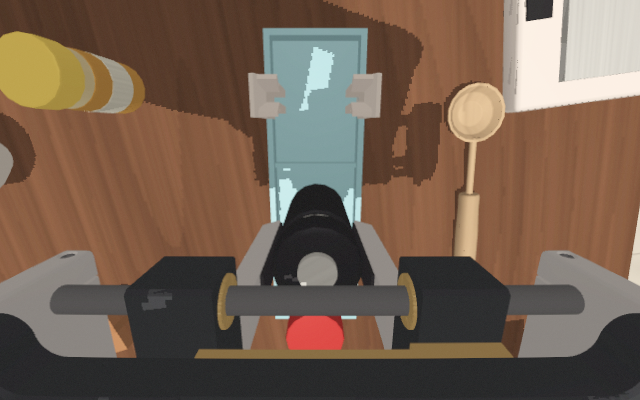

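Mill over the second bay: rib at row 162, guides at (265,95) and (366,95) with mouths facing each other.

```bash
python3 - <<'E'
from h import *
p=np.load("wp.npy",allow_pickle=True).item()
print("rib",hit(p,(319,162),19).round(1),"wl",hit(p,(271,140),22),"wr",hit(p,(366,140),22),"far wall",hit(p,(265,29),22).round(1),hit(p,(367,29),22).round(1))
E
cv=1; python3 -c "
import cv2; im=cv2.imread('pics/w4.png')[20:200,220:420]; cv2.imwrite('pics/w4c.png',cv2.resize(im,None,fx=3.3,fy=3.3,interpolation=cv2.INTER_CUBIC))"
```

```text
rib [ 626.4 -150.5] wl [ 587.54166118 -125.17302204] wr [ 669.80228009 -136.79068661] far wall [598.4 -38.7] [679.1 -50. ]
```

View pics/w4c.png

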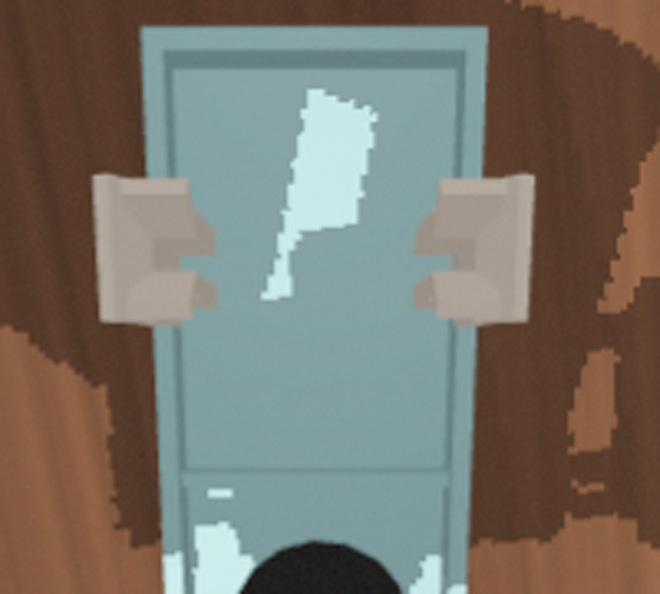

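```bash
python3 -m creep '[[-1,[-0.1,0,1.2],0],[-1,[-0.1,0,2.1],0],[-1,[-0.1,0,2.5],0],[-1,[-0.1,0,2.6],0],[-1,[-0.1,0,2.7],0],[-1,[-0.1,0,2.8],0],[-1,[-0.1,0,2.9],0],[-1,[-0.1,0,2.9],0],[-1,[-0.1,0,2.9],0]]'
```

```text
clock: 10.75
eef_pos: [617.8, -190.3, 73.5]
eef_rot: [3.141, 0.0, 1.43]
wrist_force: [-3.8, 0.6, 6.5]
finger_gap: 47.4
finger_force: 18.0
```

```bash
python3 -m creep '[[0.1,[0,0,0],0],[0.3,[0,0,0],0],[0.4,[0,0,0],0],[0.4,[0,0,-4],0],[0.4,[0,0,-9],0],[0.4,[2,0,-10],0],[0.4,[2,0,-10],0],[0.4,[2,0,-10],0]]'; python3 look.py pics/w5.png;  python3 -c "
import cv2; im=cv2.imread('pics/w5.png')[0:270,180:460]; cv2.imwrite('pics/w5c.png',cv2.resize(im,None,fx=2.2,fy=2.2,interpolation=cv2.INTER_CUBIC))"
```

```text
clock: 11.55
eef_pos: [620.1, -170.3, 171.5]
eef_rot: [-3.14, -0.0, 1.43]
wrist_force: [-1.2, 0.0, -0.1]
finger_gap: 65.7
finger_force: 0.0
[ 619.9 -170.7  170.9] [-3.139 -0.     1.43 ] 11.6
```

View pics/w5c.png

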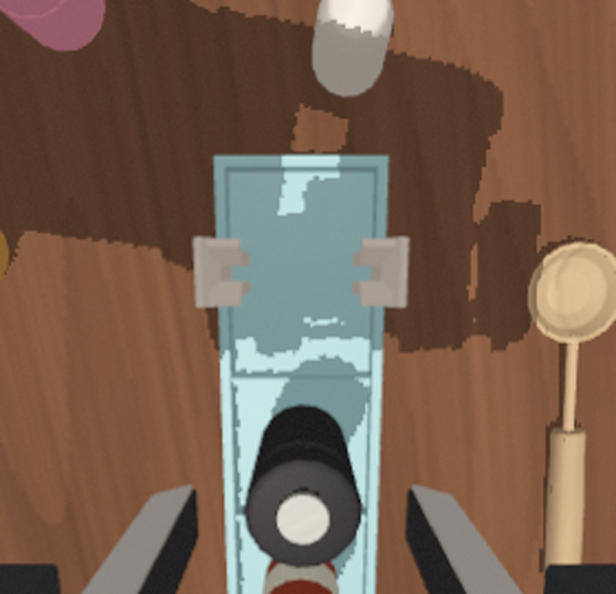

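Guides' outer tops at crop cols 193–408, rows 238–306 (picture (268–365, 108–139)); the mill stands upright in its bay. Locating slot by colour profile.

Run:
```python
from h import *
p=np.load("wp.npy",allow_pickle=True).item(); im=cv2.imread("pics/w5.png")[:,:,::-1].copy()
hsv=cv2.cvtColor(im,cv2.COLOR_RGB2HSV)
for c in (284,287,290,292,342,345,348): print(c,[f"{h}/{s}/{v}" for h,s,v in hsv[106:142,c]])
cs=[]
for w in((262,100,296,145),(338,100,372,145)):
    a,c,m=blobs(im,(0,0,110),(30,55,235),60,w)[0]; x,y,ww,hh=cv2.boundingRect(cv2.findNonZero(m)); print(x,y,ww,hh)
```

```text
284 ['91/52/142', '90/54/141', '73/12/150', '15/32/174', '16/31/174', '16/31/171', '14/33/163', '14/31/157', '14/31/157', '14/31/157', '13/31/157', '14/32/157', '14/31/156', '13/29/156', '15/27/151', '22/19/146', '22/19/146', '19/19/146', '24/18/144', '21/18/144', '20/21/146', '14/28/155', '15/31/166', '16/32/169', '15/30/169', '15/30/168', '14/33/169', '14/32/169', '15/30/169', '14/32/169', '15/31/167', '14/32/168', '20/20/155', '86/28/137', '91/56/132', '92/56/132']
287 ['91/50/157', '92/48/158', '81/16/157', '15/32/176', '15/32/174', '14/31/172', '15/31/162', '14/33/156', '14/31/157', '14/32/157', '14/31/157', '14/32/158', '14/31/156', '13/31/156', '30/9/146', '91/40/153', '90/47/156', '91/49/156', '90/49/155', '90/49/155', '90/50/154', '84/23/155', '18/23/163', '16/32/168', '14/32/169', '16/32/168', '14/32/169', '15/30/168', '15/30/168', '14/32/169', '15/31/166', '14/32/168', '24/16/158', '87/30/154', '90/50/154', '90/50/152']
290 ['92/50/157', '91/50/157', '91/48/158', '91/49/157', '90/47/157', '91/52/157', '90/46/155', '87/35/152', '47/12/147', '14/32/150', '14/33/149', '14/34/
[... 1532 characters left out ...]
155', '85/21/155', '18/23/164', '16/32/168', '15/30/169', '15/30/168', '16/32/168', '14/32/170', '14/32/170', '15/30/168', '14/32/167', '14/32/168', '25/18/160', '85/30/155', '91/53/154', '91/51/155']
348 ['90/47/157', '90/49/156', '78/16/159', '14/31/175', '16/31/175', '14/33/172', '14/33/164', '14/32/157', '14/34/157', '13/31/157', '14/32/158', '13/29/156', '15/32/157', '13/31/156', '23/14/148', '86/27/151', '87/38/154', '89/40/152', '87/34/151', '86/27/149', '86/26/149', '48/8/151', '14/29/166', '14/32/169', '15/33/169', '14/30/169', '14/32/169', '16/32/169', '15/30/168', '16/32/168', '15/30/168', '14/32/168', '20/20/155', '85/30/143', '90/53/140', '91/53/140']
268 107 25 33
340 107 26 33
```

Run:
```python
from h import *
p=np.load("wp.npy",allow_pickle=True).item(); print(p["origin"])
for z in(6,48): print(z,hit(p,(316.9,123.7),z).round(1))
L,R=hit(p,(287,123.7),48),hit(p,(347,123.7),48); print("slot yaw",np.degrees(np.arctan2(*(R-L)[::-1])))
print("outer",hit(p,(268,123.5),60),hit(p,(366,123.5),60))
print("farwall",hit(p,(180+214/2.2,157/2.2),22),hit(p,(180+388/2.2,157/2.2),22))
w=[hit(p,(180+x/2.2,y/2.2),22) for x,y in((217,180),(221,380),(385,180),(382,350))]; print(w,[np.degrees(np.arctan2(*(b-a))) for a,b in((w[0],w[1]),(w[2],w[3]))])
# plate: grip & stand in top view
q=manip.camera_params("top"); im=cv2.imread("pics/top0.png")[:,:,::-1].copy()
m=blobs(im,(5,190,190),(20,255,255),10,(430,200,490,260))[0][2]; r=cv2.minAreaRect(cv2.findNonZero(m)); b=cv2.boxPoints(r); print(r); W=np.array([hit(q,c,115) for c in b]); print(W.round(1))
go(351,-293,200,None)
```

```text
[ 630.84571208 -100.37325089  336.56821193]
6 [630.8 -97.5]
48 [630.8 -97.9]
slot yaw -8.019527334746295
outer [583.83796804 -91.16496923] [ 677.94856194 -104.42418224]
farwall [596.77392002 -38.72726141] [679.52968807 -50.41183746]
[array([596.42200863, -49.13609581]), array([ 581.59686905, -145.90061962]), array([676.99400576, -60.507663  ]), array([ 666.70885617, -142.05207272])] [np.float64(-171.28953589907502), np.float64(-172.81127675043527)]
((468.176513671875, 234.7058868408203), (23.768489837646484, 7.276068687438965), 75.96376037597656)
[[ 374.3 -279.1]
 [ 378.2 -295. ]
 [ 327.5 -306.8]
 [ 323.7 -290.9]]
shift [-15.89 -24.91  -2.86] roll -0.0 j6 -0.18 yaw 1.43 at [ 619.9 -170.7  170.9] t 11.6
```

```bash
python3 -m creep '[[0.1,[-3,-4,-2],1.5],[0.1,[-5.5,-8.3,-3],3],[0.1,[-8,-12.5,-3],4.5],[0.1,[-10.5,-16.5,-3],6],[0.1,[-13,-20.7,-3],7.5],[0.1,[-15.9,-24.9,-3],9],[0.1,[-15.9,-24.9,-3],10.5],[0.1,[-15.9,-24.9,-3],12],[0.1,[-15.9,-24.9,-3],13.8],[0.1,[-15.9,-24.9,-3],13.8],[0.1,[-15.9,-24.9,-3],13.8]]'; python3 look.py pics/w6.png
```

```text
clock: 12.7
eef_pos: [351.2, -292.9, 201.7]
eef_rot: [-3.14, 0.001, 0.229]
wrist_force: [0.1, 0.1, -0.1]
finger_gap: 51.7
finger_force: 0.0
[ 351.3 -292.8  201.8] [-3.141e+00  1.000e-03  2.290e-01] 12.75
```

View pics/w6.png

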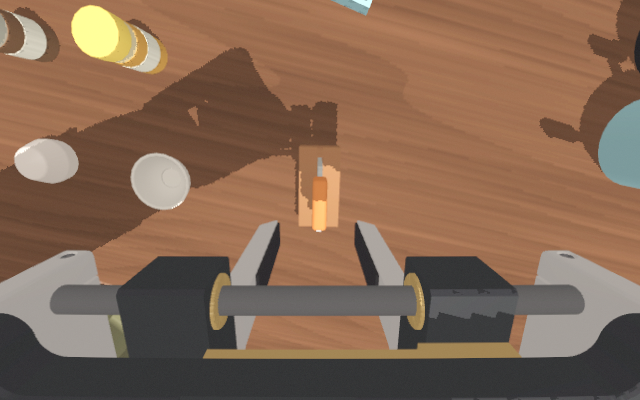

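Grip is the orange bar at (320,178–231), vertical in the picture (aligned with the tool), midway between the fingers.

Run:
```python
from h import *
p=np.load("wp.npy",allow_pickle=True).item(); im=cv2.imread("pics/w6.png")[:,:,::-1].copy()
m=blobs(im,(3,170,120),(22,255,255),40,(306,170,334,236))[0][2]; 
r=cv2.boundingRect(cv2.findNonZero(m)); print(r)
a=[hit(p,(np.mean(np.nonzero(m[y])[0]),y),115) for y in (r[1]+8,r[1]+r[3]-8)]; print(a,np.degrees(np.arctan2(*(a[0]-a[1])[::-1])))
c=hit(p,(r[0]+r[2]/2,r[1]+r[3]/2),115); print(c.round(1)); go(c[0],c[1],97,None)
```

```text
Traceback (most recent call last):
IndexError: list index out of range
```

Run:
```python
from h import *
p=np.load("wp.npy",allow_pickle=True).item(); im=cv2.imread("pics/w6.png")[:,:,::-1].copy()
hsv=cv2.cvtColor(im,cv2.COLOR_RGB2HSV)
for y in(160,178,185,195,205,215,225,230): print(y,[tuple(int(v) for v in hsv[y,x]) for x in range(308,334,2)])
```

```text
160 [(12, 127, 163), (12, 129, 162), (12, 129, 164), (12, 128, 163), (13, 129, 162), (15, 32, 158), (20, 19, 157), (13, 96, 152), (13, 131, 162), (13, 130, 163), (12, 129, 164), (13, 129, 164), (12, 130, 163)]
178 [(13, 125, 161), (12, 129, 160), (12, 134, 162), (12, 168, 188), (12, 170, 191), (13, 170, 190), (12, 168, 191), (12, 170, 190), (12, 170, 189), (13, 135, 215), (14, 116, 234), (14, 115, 235), (14, 113, 234)]
185 [(13, 129, 158), (13, 129, 158), (13, 146, 169), (13, 168, 205), (13, 165, 210), (13, 164, 210), (13, 166, 210), (13, 166, 211), (13, 166, 210), (12, 166, 204), (14, 120, 230), (14, 118, 233), (14, 115, 233)]
195 [(13, 129, 158), (13, 128, 159), (12, 154, 176), (13, 168, 207), (13, 164, 211), (13, 166, 211), (13, 166, 210), (13, 166, 210), (13, 165, 210), (12, 168, 197), (14, 116, 231), (14, 118, 230), (14, 117, 231)]
205 [(12, 131, 156), (13, 132, 156), (13, 161, 208), (15, 145, 255), (17, 132, 255), (18, 130, 255), (18, 128, 255), (18, 125, 255), (18, 132, 255), (14, 150, 245), (14, 119, 230), (14, 119, 230), (14, 118, 230)]
215 [(14, 117, 227), (14, 118, 227), (13, 151, 231), (16, 144, 255), (17, 133, 255), (18, 130, 255), (18, 127, 255), (18, 126, 255), (17, 136, 255), (14, 139, 239), (14, 118, 227), (14, 116, 228), (14, 117, 227)]
225 [(14, 121, 219), (13, 120, 219), (13, 153, 237), (16, 139, 255), (18, 133, 255), (18, 131, 255), (18, 130, 255), (18, 129, 255), (17, 138, 255), (13, 132, 236), (14, 118, 226), (14, 120, 226), (14, 120, 226)]
230 [(12, 126, 166), (12, 124, 166), (12, 125, 163), (13, 147, 207), (11, 56, 250), (14, 41, 255), (12, 55, 255), (15, 144, 237), (13, 144, 195), (12, 123, 156), (12, 126, 156), (12, 127, 159), (12, 124, 162)]
```

Run:
```python
from h import *
p=np.load("wp.npy",allow_pickle=True).item()
a,b=hit(p,(319.4,181),115),hit(p,(319.3,229),115); c=(a+b)/2; d=a-b; print(a,b,np.hypot(*d),np.degrees(np.arctan2(d[1],d[0])),c); go(c[0],c[1],97)
```

```text
[ 373.9949909  -291.22118782] [ 327.82646319 -302.02537047] 47.41585508453879 13.171120993081875 [ 350.91072705 -296.62327914]
shift [-0.11  0.37 10.48] roll -0.0 j6 0.57 yaw 0.229 at [ 351.3 -292.8  201.8] t 12.8
```

```bash
python3 -m creep '[[0.1,[0,0.2,4],0],[0.1,[0,0.3,8],0],[0.1,[0,0.3,10.4],0],[0.1,[0,0.3,10.4],0],[-0.5,[0,0.3,10.4],0],[-1,[0,0.3,10.4],0],[-1,[0,0.3,10.4],0],[-1,[0,0.3,10.4],0],[-1,[0,0.3,10.4],0],[-1,[0,0.3,10.4],0]]' 6; python3 -c "
from h import *
s=manip.read_state();print(s['eef_pos'],s['wrist_force'],s['finger_gap'],s['finger_force'],s['moment'])"
```

```text
clock: 13.75
eef_pos: [352.3, -295.9, 98.9]
eef_rot: [3.141, -0.0, 0.225]
wrist_force: [-0.7, 1.0, 3.2]
finger_gap: 14.6
finger_force: 6.0
[ 352.32531113 -295.85059333   98.88975114] [-0.74958703  1.0084365   3.24016599] 14.617383318141314 5.97512349486351 [0.21623448 0.13030921 0.01636291]
```

```bash
python3 -m creep '[[-1,[0,0,0],0],[-1,[0,0,0],0],[-1,[0,0,-1],0],[-1,[0,0,-2.5],0],[-1,[0,0,-4],0],[-1,[0,0,-8],0],[-1,[0,0,-11.5],0],[-1,[0,0,-11.5],0],[-1,[0,0,-11.5],0]]' 40; python3 -c "
from h import *
go(630.8,-97.8,185,-0.140)"
```

```text
clock: 14.65
eef_pos: [352.2, -295.7, 213.8]
eef_rot: [3.141, -0.001, 0.225]
wrist_force: [-0.2, 0.1, -0.9]
finger_gap: 13.7
finger_force: 40.0
shift [ 31.58 -13.07   2.89] roll 4.19 j6 0.57 yaw 0.225 at [ 352.2 -295.7  213.8] t 14.7
```

```bash
python3 -m creep '[[-1,[4,-1.6,0],0.5],[-1,[8,-3.3,0],1],[-1,[12,-5,0],1.5],[-1,[16,-6.6,0],2],[-1,[20,-8.3,0],2.5],[-1,[24,-9.9,0],3],[-1,[28,-11.6,0],3.6],[-1,[31.7,-13.1,0],4.2],[-1,[31.7,-13.1,1.5],4.2],[-1,[31.7,-13.1,2.9],4.2],[-1,[31.7,-13.1,2.9],4.2],[-1,[31.7,-13.1,2.9],4.2]]'; python3 look.py pics/w7.png
python3 - <<'E'
from h import *
go(632.3,-98,185,-0.14)
im=manip.camera("side"); cv2.imwrite("pics/s2.png",im[:,:,::-1])
a=cv2.resize(im[100:220,215:345],None,fx=3,fy=3,interpolation=cv2.INTER_CUBIC)[:,:,::-1]
b=cv2.imread("pics/w7.png")[120:280,220:420]; b=cv2.resize(b,(400,320)); a=a[:360,:390]
o=np.zeros((360,795,3),np.uint8); o[:a.shape[0],:390]=a; o[:320,395:795]=b; cv2.imwrite("pics/m7.png",o)
E
```

```text
clock: 15.85
eef_pos: [631.1, -98.0, 184.1]
eef_rot: [3.142, 0.001, -0.142]
wrist_force: [-0.1, -0.1, -0.5]
finger_gap: 13.6
finger_force: 40.0
[631.5 -98.  184.9] [ 3.142 -0.    -0.142] 15.9
shift [ 0.08 -0.01 -0.01] roll -0.02 j6 1.5 yaw -0.142 at [631.5 -98.  184.9] t 15.9
```

View pics/m7.png

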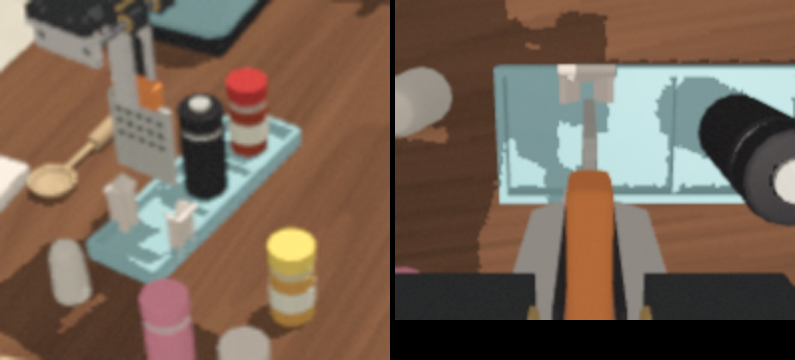

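Side view: red jar and mill upright in the caddy, plate hanging above the guides; wrist view: blade lies on the far guide's slot. Lowering in stages.

```bash
python3 -m creep '[[-1,[0.05,0,1.5],0],[-1,[0.05,0,2.5],0],[-1,[0.05,0,3],0],[-1,[0.05,0,3.5],0],[-1,[0.05,0,4],0],[-1,[0.05,0,4],0]]'
```

```text
clock: 16.55
eef_pos: [632.2, -97.2, 143.7]
eef_rot: [-3.142, 0.001, -0.141]
wrist_force: [0.3, -0.2, -1.2]
finger_gap: 13.8
finger_force: 40.0
```

```bash
python3 -m creep '[[-1,[0,0,0.4],0],[-1,[0,0,0.8],0],[-1,[0,0,1.2],0],[-1,[0,0,1.2],0]]'
```

```text
clock: 16.95
eef_pos: [632.2, -97.2, 131.7]
eef_rot: [-3.142, 0.001, -0.141]
wrist_force: [-0.4, -0.5, -1.0]
finger_gap: 13.5
finger_force: 40.0
```

```bash
python3 -m creep '[[-1,[0,0,0.7],0],[-1,[0,0,1.4],0],[-1,[0,0,2.1],0],[-1,[0,0,2.7],0],[-1,[0,0,2.7],0],[-1,[0,0,2.7],0]]'
```

```text
clock: 17.55
eef_pos: [632.4, -97.3, 105.4]
eef_rot: [-3.142, 0.0, -0.141]
wrist_force: [0.7, -0.8, -1.5]
finger_gap: 13.5
finger_force: 40.0
```

```bash
python3 -m creep '[[-1,[0,0,0.2],0],[-1,[0,0,0.4],0],[-1,[0,0,0.5],0],[-1,[0,0,0.6],0],[-1,[0,0,0.6],0],[-1,[0,0,0.6],0]]'
```

```text
clock: 18.15
eef_pos: [632.7, -97.3, 100.9]
eef_rot: [3.141, -0.001, -0.141]
wrist_force: [-3.8, 0.4, 10.7]
finger_gap: 13.6
finger_force: 40.0
```

```bash
python3 -m creep '[[-0.4,[0,0,0],0],[-0.2,[0,0,0],0],[-0.1,[0,0,0],0],[0,[0,0,-3],0],[0.3,[0,0,-7],0],[0.6,[0,0,-11],0],[0.6,[0,0,-11],-1],[0.6,[0,0,-11],-3],[0.6,[0,0,-11],-4.5],[0.6,[0,0,-11],-6],[0.6,[0,0,-11],-7.5],[0.6,[0,0,-11],-9]]' 15; python3 look.py pics/w8.png
python3 - <<'E'
from h import *
im=manip.camera("side"); cv2.imwrite("pics/s3.png",im[:,:,::-1])
a=cv2.resize(im[110:300,180:350],None,fx=3,fy=3,interpolation=cv2.INTER_CUBIC)[:,:,::-1]; cv2.imwrite("pics/s3c.png",a)
go(412.4,188.2,205,2.6)
E
```

```text
clock: 19.35
eef_pos: [632.4, -97.3, 209.3]
eef_rot: [-3.141, 0.0, 0.65]
wrist_force: [-0.9, 0.1, 0.1]
finger_gap: 74.9
finger_force: 0.0
[632.3 -97.3 209.2] [-3.141  0.     0.658] 19.4
shift [ -0.37 -36.04   0.43] roll 13.61 j6 0.71 yaw 0.646 at [632.4 -97.3 209.3] t 19.4
```

View pics/s3c.png

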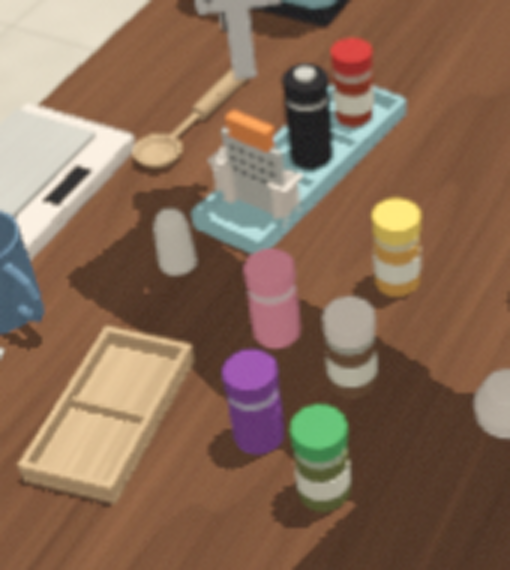

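Side view: the plate stands fully down between the guides, beside upright mill and red jar. On to the green jar.

```bash
python3 -m creep '[[0.5,[0,-3.6,0],-1.7],[0.5,[0,-7.2,0],-3.4],[0.5,[0,-10.8,0],-5.1],[0.5,[0,-14.4,0],-6.8],[0.5,[0,-18,0],-8.5],[0.5,[-0.1,-21.6,0],-10.2],[0.5,[-0.2,-25.2,0],-11.9],[0.5,[-0.3,-28.8,0],-13.6],[0.5,[-0.3,-32.4,0],-15.3],[0.5,[-0.4,-36,0.5],-17],[0.5,[-0.4,-36,1],-18.7],[0.5,[-0.4,-36,1.5],-20.4]]'; python3 -m creep '[[0.5,[0,0,0],-1],[0.5,[0,0,0],-2],[0.5,[0,0,0],-2],[0.5,[0,0,0],-2]]' ; python3 look.py pics/w9.png
python3 - <<'E'
from h import *
p=np.load("wp.npy",allow_pickle=True).item(); im=cv2.imread("pics/w9.png")[:,:,::-1].copy()
for a,c,m in blobs(im,(45,80,40),(85,255,255),100,(200,50,440,260))[:3]: print(a,c.round(1),hit(p,c,90).round(1));
E
```

```text
clock: 20.65
eef_pos: [412.5, 189.0, 194.5]
eef_rot: [3.141, 0.0, 2.428]
wrist_force: [-0.0, 0.1, -0.3]
finger_gap: 70.5
finger_force: 0.0
clock: 21.05
eef_pos: [413.0, 188.2, 194.5]
eef_rot: [3.141, 0.0, 2.594]
wrist_force: [-0.6, -0.1, -0.4]
finger_gap: 70.6
finger_force: 0.0
[413.  188.1 194.5] [3.141 0.    2.595] 21.1
1478 [316.  196.1] [409.8 188.1]
```

View pics/w9.png

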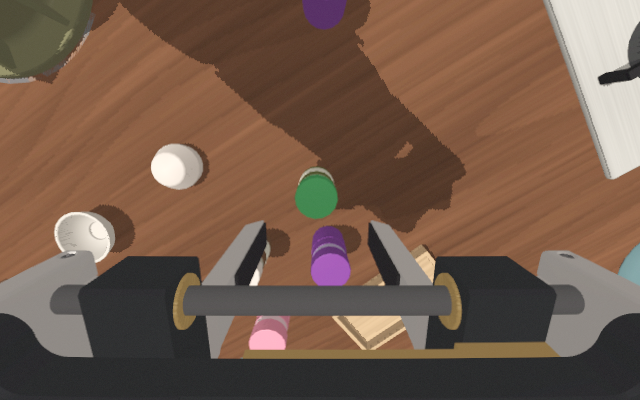

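Green lid at (316,196); purple look-alike (328,260) lies off the finger line; white (265,260) clear. Grasp.

```bash
python3 -m creep '[[0.5,[0.2,-0.1,5],0],[0.5,[0.2,-0.1,10],0],[0.5,[0.2,-0.1,13.4],0],[0.5,[0.2,-0.1,13.4],0],[-1,[0.2,-0.1,13.4],0],[-1,[0.2,-0.1,13.4],0],[-1,[0.2,-0.1,13.4],0],[-1,[0.2,-0.1,13.4],0],[-1,[0.2,-0.1,13.4],0],[-1,[0.2,-0.1,9],0],[-1,[0.2,-0.1,4],0],[-1,[0.2,-0.1,1.5],0]]' 15
python3 - <<'E'
from h import *
go(612.6,233.4,180,1.71); go(623.6,155.2,180,1.71)
q=manip.camera_params("top"); im=manip.camera("top"); cv2.imwrite("pics/t2.png",im[:,:,::-1])
b=blobs(im,(12,60,150),(26,170,255),300,(205,90,300,155))[0]; r=cv2.minAreaRect(cv2.findNonZero(b[2])); w=np.array([hit(q,c,22) for c in cv2.boxPoints(r)]); print(b[0],w.round(1).tolist(),w.mean(0))
E
```

```text
clock: 22.3
eef_pos: [411.5, 188.6, 183.5]
eef_rot: [3.138, 0.003, 2.599]
wrist_force: [0.9, 0.1, -2.7]
finger_gap: 43.7
finger_force: 15.0
shift [-14.91  14.22   0.44] roll 10.19 j6 -0.68 yaw 2.599 at [411.5 188.6 183.5] t 22.3
shift [-19.89   8.09   0.43] roll 10.19 j6 -0.68 yaw 2.599 at [411.5 188.6 183.5] t 22.3
2506 [[651.0, 284.6], [674.4, 117.2], [582.4, 104.0], [559.3, 269.9]] [616.76072753 193.92190612]
```

```bash
python3 -m creep '[[-1,[-3.7,3.6,0],1.7],[-1,[-7.4,7.2,0],3.4],[-1,[-11.1,10.6,0],5.1],[-1,[-14.8,14.2,0],6.8],[-1,[-14.8,14.2,0],8.5],[-1,[-14.8,14.2,0],10.2],[-1,[-14.8,14.2,4],10.2],[-1,[-14.8,14.2,8],10.2],[-1,[-14.8,14.2,8.5],10.2],[-1,[-14.8,14.2,8.5],10.2],[-1,[-14.8,14.2,8.5],10.2]]'; python3 look.py pics/w10.png
```

```text
clock: 23.45
eef_pos: [611.7, 233.8, 96.7]
eef_rot: [3.139, -0.001, 1.709]
wrist_force: [-0.1, -0.9, -2.0]
finger_gap: 43.7
finger_force: 15.0
[611.8 233.8  97. ] [ 3.138e+00 -1.000e-03  1.709e+00] 23.5
```

View pics/w10.png

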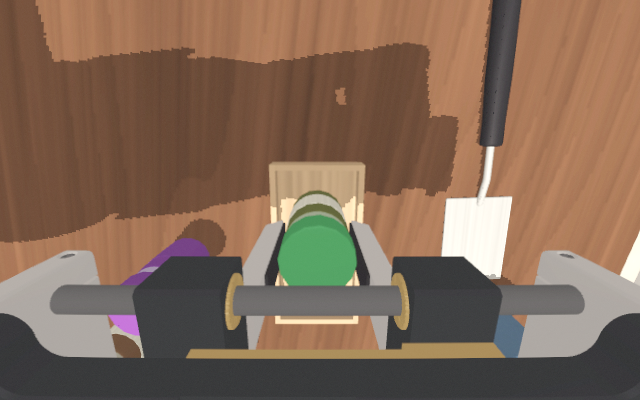

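Jar centred across the pine caddy (walls 269–365), far end wall at row 163. Check the distance and lower.

```bash
python3 -c "
from h import *
p=np.load('wp.npy',allow_pickle=True).item(); w=hit(p,(317,163),22); print(w, np.hypot(*(w-[611.8,233.8])))"
python3 -m creep '[[-1,[0,0,1.2],0],[-1,[0,0,2],0],[-1,[0,0,2.4],0],[-1,[0,0,2.6],0],[-1,[0,0,2.7],0],[-1,[0,0,2.8],0],[-1,[0,0,2.8],0],[-1,[0,0,2.8],0]]'
```

```text
[606.83618012 273.20586629] 39.71727339721232
clock: 24.3
eef_pos: [610.8, 233.6, 67.8]
eef_rot: [3.141, -0.0, 1.709]
wrist_force: [-6.8, -1.7, 8.6]
finger_gap: 43.7
finger_force: 15.0
```

```bash
python3 -m creep '[[0.1,[0,0,0],0],[0.3,[0,0,0],0],[0.4,[0,0,0],0],[0.4,[0,0,-4],0],[0.4,[0,0,-9],0],[0.4,[0,0,-13],0],[0.4,[0,0,-13],0]]'; python3 -c "
from h import *
go(457.2,-60,190)"
```

```text
clock: 25.0
eef_pos: [612.7, 234.2, 203.1]
eef_rot: [3.132, -0.002, 1.709]
wrist_force: [-0.4, -0.3, -0.4]
finger_gap: 65.3
finger_force: 0.0
shift [-27.   -19.46   1.07] roll -0.0 j6 0.17 yaw 1.709 at [612.7 234.2 203.1] t 25.0
```

```bash
python3 -m creep '[[0.5,[-4,-3,0],0],[0.5,[-8,-6,0],0],[0.5,[-12,-8.6,0],0],[0.5,[-16,-11.5,0],0],[0.5,[-20,-14.4,0],0],[0.5,[-24,-17.2,0],0],[0.5,[-26.9,-19.4,1],0],[0.5,[-26.9,-19.4,1],0],[0.5,[-26.9,-19.4,1],0],[0.5,[-26.9,-19.4,1],0]]'; python3 look.py pics/w11.png
python3 - <<'E'
from h import *
p=np.load("wp.npy",allow_pickle=True).item(); im=cv2.imread("pics/w11.png")[:,:,::-1].copy()
for a,c,m in blobs(im,(22,110,80),(34,255,255),100,(220,100,420,260))[:2]: print(a,c.round(1),cv2.boundingRect(cv2.findNonZero(m)),hit(p,c,90).round(1)); 
x,y=hit(p,blobs(im,(22,110,80),(34,255,255),100,(220,100,420,260))[0][1],90); go(x,y,61)
E
```

```text
clock: 26.0
eef_pos: [456.2, -58.9, 186.5]
eef_rot: [3.141, -0.0, 1.71]
wrist_force: [-0.2, -0.2, 0.1]
finger_gap: 70.2
finger_force: 0.0
[456.2 -58.8 186.4] [ 3.141 -0.     1.71 ] 26.05
1556 [317.8 200.7] (296, 178, 44, 46) [457.4 -59. ]
shift [-0.04  0.12 12.54] roll -0.0 j6 -0.35 yaw 1.71 at [456.2 -58.8 186.4] t 26.1
```

```bash
python3 -m creep '[[0.5,[0,0.1,5],0],[0.5,[0,0.1,10],0],[0.5,[0,0.1,12.6],0],[0.5,[0,0.1,12.6],0],[-1,[0,0.1,12.6],0],[-1,[0,0.1,12.6],0],[-1,[0,0.1,12.6],0],[-1,[0,0.1,12.6],0],[-1,[0,0.1,12.6],0],[-1,[0,0.1,8],0],[-1,[0,0.1,3],0],[-1,[0,0.1,0.2],0]]' 15
python3 - <<'E'
from h import *
go(622.9,155,185,1.71)
E
```

```text
clock: 27.25
eef_pos: [457.3, -59.6, 188.4]
eef_rot: [3.138, 0.001, 1.709]
wrist_force: [-0.9, -0.4, -1.4]
finger_gap: 43.3
finger_force: 15.0
shift [18.98 19.35  0.38] roll -0.01 j6 -0.35 yaw 1.709 at [457.3 -59.6 188.4] t 27.2
```

```bash
python3 -m creep '[[-1,[3.6,3.7,0],0],[-1,[7.2,7.4,0],0],[-1,[10.8,11,0],0],[-1,[14.4,14.7,0],0],[-1,[18.9,19.3,0],0],[-1,[18.9,19.3,0],0],[-1,[18.9,19.3,4],0],[-1,[18.9,19.3,8],0],[-1,[18.9,19.3,9],0],[-1,[18.9,19.3,9],0],[-1,[18.9,19.3,9],0]]'; python3 look.py pics/w12.png
```

```text
clock: 28.35
eef_pos: [622.8, 154.3, 96.7]
eef_rot: [3.139, -0.0, 1.709]
wrist_force: [-0.4, 0.6, -1.5]
finger_gap: 43.9
finger_force: 15.0
[622.9 154.3  97. ] [ 3.138 -0.     1.709] 28.4
```

View pics/w12.png

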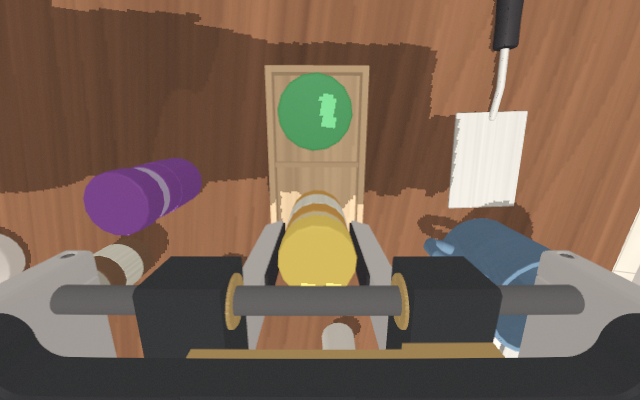

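Green stands in the far bay, yellow centred over the near bay (rib row 162). Lower and release.

```bash
python3 -m creep '[[-1,[0,0,1.2],0],[-1,[0,0,2],0],[-1,[0,0,2.4],0],[-1,[0,0,2.6],0],[-1,[0,0,2.7],0],[-1,[0,0,2.8],0],[-1,[0,0,2.8],0],[-1,[0,0,2.8],0]]'
```

```text
clock: 29.2
eef_pos: [621.8, 154.3, 67.6]
eef_rot: [3.141, -0.0, 1.709]
wrist_force: [-7.0, -0.1, 9.2]
finger_gap: 43.4
finger_force: 15.0
```

```bash
python3 -m creep '[[0.1,[0,0,0],0],[0.3,[0,0,0],0],[0.4,[0,0,0],0],[0.4,[0,0,-4],0],[0.4,[0,0,-9],0],[0.4,[0,0,-14],0],[0.4,[-5,-5,-14],0],[0.4,[-9,-9,-14],0],[0.4,[-13,-13,-14],0],[0.4,[-13,-13,-14],0],[0.4,[-13,-13,-14],0]]'
python3 - <<'E'
from h import *
im=manip.camera("side"); cv2.imwrite("pics/s4.png",im[:,:,::-1])
E
```

```text
clock: 30.3
eef_pos: [509.4, 5.2, 207.0]
eef_rot: [3.141, 0.0, 1.706]
wrist_force: [0.5, 0.7, -0.4]
finger_gap: 66.2
finger_force: 0.0
```

View pics/s4.png

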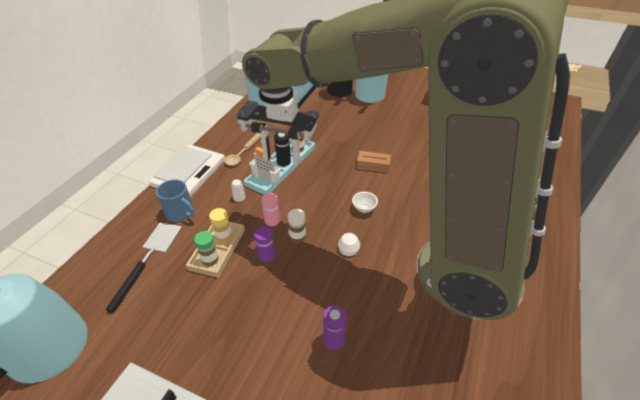

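Final side view: green (206,248) and yellow (220,226) upright in the pine caddy, the mill (283,150) and plate (262,163) in the blue one, the white jar (297,224) and the look-alikes where they stood. The gripper hides the red jar, which was upright there earlier.

```bash
python3 -c "
from cell import manip
print(manip.sign_off())"
```

```text
the job is handed in; nothing more can be done
None
```

Both kits are made up and the job is handed in at about 30 s: red jar, mill and seated grater plate in the blue caddy, green and yellow jars in the pine caddy, and the white jar left alone; the red jar was hidden by the gripper in the last picture but stood upright in the one before.

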